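Find the loaded case by feel and put it away in the walnut tray

ROBOT

A 6-joint arm with a two-finger parallel gripper is mounted at the origin on the work surface. World frame = base frame: x ahead of the robot, y to its left, z up, the work surface at z = 0. Lengths are in m, angles in degrees, forces in N, time in s.
With the tool pointing down it reaches from about 0.325 to 0.775 m from the base axis. Payload 5.5 kg.
Tool frame: the origin (TCP) lies at the centre of the arm's flange, where the gripper is bolted on; the fingertips stand 182 mm ahead of it and the grasp point (between the pads) lies 163 mm ahead of it; z points along the fingers, y is the line along which they close (so a half turn about z gives the same grasp; the last joint's range is limited). The gripper opens to 88 mm and grips with 3 to 60 N. Pads are 20 mm wide; open, the fingers measure 115 mm over their backs; the gripper's body (75 mm by 178 mm) begins 61 mm behind the grasp point.
Start: joints at [67.569, 5.22, 70.514, -0, 104.267, -3.249], TCP at [0.197, 0.567, 0.405] pointing down, gripper open.
Joint ranges: [-164.24, 164.24], [-49.07, 125.15], [9.68, 141.18], [-86.29, 266.29], [3.28, 154.24], [-151.56, 151.56]. Speed limits (degrees/s): [147.25, 147.25, 172.46, 180, 180, 180].

INTERFACE

Orientations are given as [roll, pitch, yaw] about the fixed x, y, z axes, in that order (R = Rz(yaw) Ry(pitch) Rx(roll)).
In Python, from station import r gives the robot as it stands. The module is installed in compiled form; this text tells all that it offers. Calls block until the motion is done:
- r.reach(position, orientation): joint-space move of the TCP to a pose.
- r.servo_line(position, rotation=None, speed=0.15): straight line of the TCP; rotation=None keeps the orientation; speed is the mean speed in m/s.
- r.move_joints(angles): joint-space move.
- r.let_go() and r.grab(squeeze=None): open the fingers fully, or close them until they stop; squeeze is the grip in N (None keeps the last).
- r.wait(seconds).
- r.inverse_kinematics(position, orientation): joint angles nearest the present ones, or None.
- r.sense(): the state.
- r.snapshot(name): name is "side" or "top" or "wrist"; returns a dict with "frame" (400x640x3 uint8, red, green, blue), "fx", "fy", "cx", "cy" (pixels), "dist_coeffs" ([k1, k2, p1, p2, k3] as OpenCV has them; the pictures are not rectified), "R" (3x3) and "t" (3): a world point X has camera coordinates R X + t. Camera axes: x right, y down, z forward; pixel columns grow to the right and rows downward; lengths in m; the calibration is good to about 2 mm. A picture is of the moment at which its call begins. There is no depth.
A pose or a line that the arm cannot do raises r.IKError and nothing moves.
- r.hand_in(): hands the job in; it is judged then, once.
The state is a dict: "clock": time; "joints": joint angles; "joint_vel": joint speeds; "joint_torque": joint torques, N m; "tcp_pos": TCP position; "orientation": TCP orientation; "contact_force": force on the tool from outside, world axes, zero at the start; "torque": the same for the moment, N m; "opening": finger opening in m; "gripper_force": force on a finger pad.
Only numpy, scipy, OpenCV 4.12 (cv2) and the standard library are available. Lean on these libraries where they do the work, as an engineer would, in place of code of your own. Each camera call takes 0.05 s, during which the arm holds its last target. There are 200 camera calls.

TASK

One of the three identical black cases in the walnut rack is much heavier than the others: find it by lifting them, and leave the two light ones in the rack. Stand the heavy case on the cabinet top, let go and take it again by its ends, lower it (do not drop it) upright into the narrow front compartment of the pulled-out tray, then push the tray fully home against its stop and let go. Do not disturb the other things on the cabinet top.

Things in the scene. Friction and masses are not known exactly. Their poses are not given: they have to be found in the camera images.
- case_a: one of three identical black plastic cases, 34 (own x) x 60 (own y) x 40 mm tall, a thin grey line round it; origin at the centre of its underside, z up. Starts upright in one of the rack's bays, long side along the rack. One of the three (it varies which) weighs about 290 to 390 g, the other two about 80 g each; the filling can shift 1 to 2 mm inside
- case_b: as case_a
- case_c: as case_a
- rack: fixed walnut rack: base 50 (own x) x 212 (own y) x 6 mm, four upright fins (40 mm in x, 4 mm in y, tops 42 mm above the cabinet top) at y = -102, -34, 34, 102 mm. Its three bays (64 mm clear, centres y = -68, 0, 68) are open to +x and -x: a case there can be pinched only across its 34 mm width, along x. Origin: centre of the underside, on the cabinet top
- tray_slide (a joint): how far the walnut tray is pulled out of its walnut stand, m: 0 = fully home against its inner stop, 0.15 = fully out; starts at 0.10 to 0.14. Slides with about 1.5 N of friction and stays where it is left
- tray: the walnut pull-out tray with its inner walls, wall tops 50 mm above the inner floor. Origin at the middle of the tray front's back face, at the tray's underside, 6 mm above the cabinet top; own x points into the stand (the tray opens towards -x), y along the tray front; inner floor at z = 8 mm
- tray_slot (a point): floor centre of the tray's narrow front compartment, 14 mm above the cabinet top, axes as the tray. It is 42 mm in x, 140 in y, 50 deep: a case lies along y, with finger room only at its ends. The stand's roof (top 92 mm above the cabinet top) begins (joint value - 31 mm) further along +x; an amplifier 40 mm high stands on it, 90 mm behind its front edge
- tray_grip (a point): middle of the steel bar handle on the tray front: a bar about 100 mm long along the tray's y, 35 mm in front (-x) of the tray front's face, 50 mm above the cabinet top; the tray front is 12 mm thick, 246 mm wide and its top edge is 76 mm above the cabinet top
- clamp: chrome record clamp, 60 mm round, 50 mm tall with a 24 mm knob on top; bystander, origin at the centre of its underside on the cabinet top
- pot: blue silicone pot with lid, 59 mm round, 34 mm tall; bystander, origin at the centre of its underside on the cabinet top
- ashtray: clear glass ashtray, 110 mm round, 35 mm tall; bystander, origin at the centre of its underside on the cabinet top
- adapter: grey plastic mains adapter, 50 x 70 x 30 mm; bystander, origin at the centre of its underside on the cabinet top
- mug: white mug, 80 mm round, 90 mm tall, handle at own +y; bystander, origin at the centre of its underside on the cabinet top
- remote: black remote control, 160 x 45 x 18 mm; bystander, origin at the centre of its underside on the cabinet top
Mind the look-alikes: they are no part of the job. There is more than one size of the rack; the one meant has the size given above.

How it is judged:
By the outcome, as a careful person would: the job done as asked, in the order asked, and still so for the second after the job is handed in, with the robot touching nothing.
It also fails if it takes over 72 s, if anything falls off the work surface, if the arm or the gripper's body presses on something with over 40 N, if the wrist force passes 120 N, or if a joint passes its speed limit or range.

## Working session

There is one attempt and no reset: what is moved stays moved. The work goes in short steps, each a Python script; the robot and the scene stay as the last script left them, time stands still between calls to the robot, and variables do not carry over. Pictures are saved under pics/ and viewed, at most 14 in all, crops included, and the job is handed in when it is done.

```bash
mkdir -p pics && cat > h.py <<'E'
from station import r
import numpy as np, cv2, pickle
def snap(n,f=None):
    s=r.snapshot(n)
    if f:
        cv2.imwrite(f'pics/{f}.png',cv2.cvtColor(s['frame'],cv2.COLOR_RGB2BGR)); pickle.dump(s,open(f'pics/{f}.pkl','wb'))
    return s
def load(f): return pickle.load(open(f'pics/{f}.pkl','rb'))
def K(s): return np.array([[s['fx'],0,s['cx']],[0,s['fy'],s['cy']],[0,0,1.]])
def rays(s,px):
    p=cv2.undistortPoints(np.array(px,float).reshape(-1,1,2),K(s),np.array(s['dist_coeffs'],float)).reshape(-1,2)
    R=np.array(s['R']);t=np.array(s['t'])
    return -R.T@t,(R.T@np.c_[p,np.ones(len(p))].T).T
def atz(s,px,z):
    c,d=rays(s,px); z=np.broadcast_to(z,len(d)); return c+d*((z-c[2])/d[:,2])[:,None]
def tri(s1,p1,s2,p2):
    out=[]
    for a,b in zip(p1,p2):
        A=[];B=[]
        for s,p in((s1,a),(s2,b)):
            c,d=rays(s,[p]);d=d[0]/np.linalg.norm(d[0]);P=np.eye(3)-np.outer(d,d);A.append(P);B.append(P@c)
        out.append(np.linalg.lstsq(np.vstack(A),np.hstack(B),rcond=None)[0])
    return np.array(out)
def proj(s,X):
    return cv2.projectPoints(np.array(X,float).reshape(-1,3),cv2.Rodrigues(np.array(s['R'],float))[0],np.array(s['t'],float),K(s),np.array(s['dist_coeffs'],float))[0].reshape(-1,2)
E
python3 - <<'E'
from h import *
for n in('top','side','wrist'):
    s=snap(n,n+'0'); print(n,-np.array(s['R']).T@s['t'],s['fx'])
print({k:v for k,v in r.sense().items() if k in('clock','orientation','tcp_pos','contact_force','opening')})
E
```

```text
top [ 0.23835945 -0.01375449  1.29755056] 432.933110493328
side [ 0.35510004 -1.13185611  1.00214302] 519.2393031185117
wrist [0.12632262 0.59078383 0.38521226] 342.5997383211254
{'clock': 0.15, 'tcp_pos': array([0.19716145, 0.56673486, 0.40376743]), 'orientation': array([-1.79915015e+02, -4.41008160e-03,  1.60817029e+02]), 'contact_force': array([ 0.34828511, -0.21716479, -0.47187339]), 'opening': 0.0875822392070351}
```

View pics/top0.png

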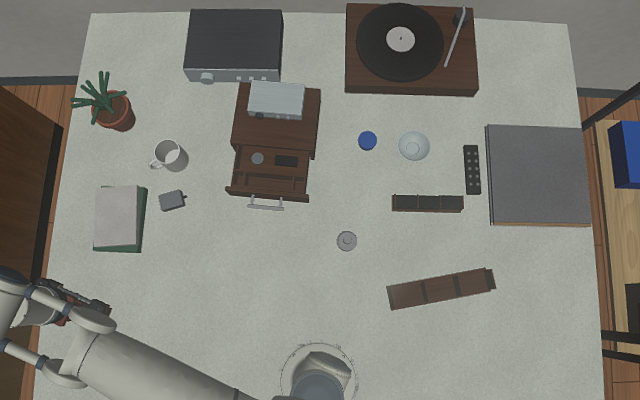

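View pics/side0.png

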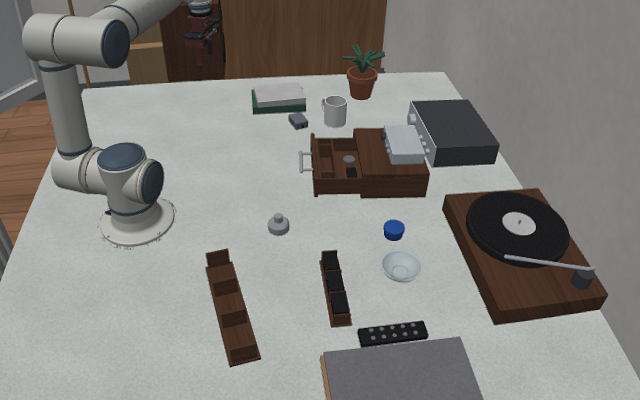

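```bash
python3 - <<'E'
from h import *
T=cv2.imread('pics/top0.png');S=cv2.imread('pics/side0.png')
def c(I,x,y,w=100,h=75): return cv2.resize(I[y:y+h,x:x+w],(400,300),interpolation=cv2.INTER_CUBIC)
cv2.imwrite('pics/comp.png',np.vstack([np.hstack([c(T,380,165),c(T,220,145)]),np.hstack([c(S,285,250),c(S,295,125)])]))
s=load('top0')
print(atz(s,[(428,203),(393,203),(463,203),(347,240)],.046).round(3), atz(s,[(266,203)],.05).round(3),s['dist_coeffs'],s['cx'],s['cy'])
print(s['R'])
w=load('wrist0');c=r.sense(); print('wrist R in tool:',w['R'])
E
```

```text
[[ 0.517 -0.313  0.046]
 [ 0.514 -0.209  0.046]
 [ 0.519 -0.419  0.046]
 [ 0.4   -0.074  0.046]] [[0.503 0.167 0.05 ]] [-0.08843227  0.          0.          0.          0.        ] 323.78769413582216 203.47133236379443
[[ 0.02650669 -0.99964625 -0.00218492]
 [-0.9773492  -0.02545625 -0.21009646]
 [ 0.20996652  0.00770439 -0.97767822]]
wrist R in tool: [[ 0.32788533  0.94471455 -0.00237409]
 [ 0.90826962 -0.31454297  0.27587861]
 [ 0.25987978 -0.09261286 -0.96118955]]
```

View pics/comp.png

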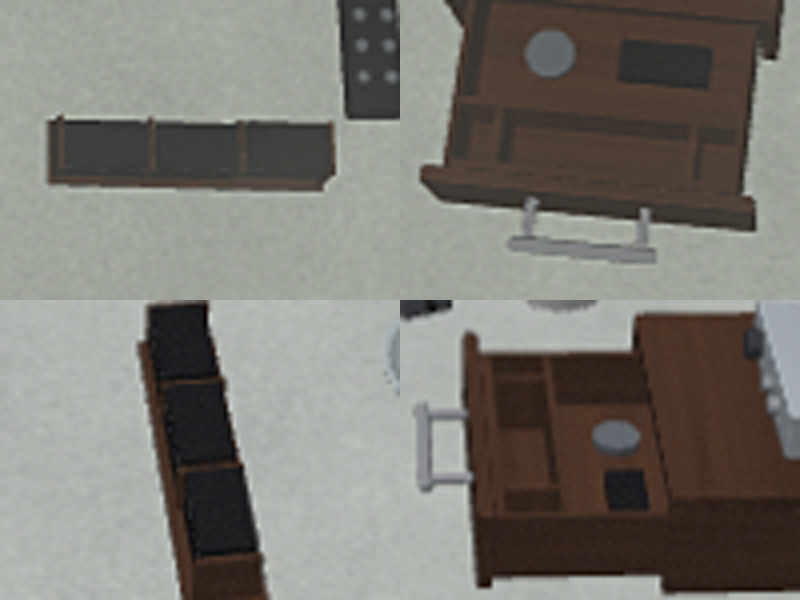

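The top and side views show the filled rack at top px (393–463, 195–211), with the other, empty rack at about (440,290). The tray handle is at (266,203), and the clamp at (347,240). Next I take close wrist views from two places each.

```bash
python3 - <<'E'
from h import *
D=180
r.reach([0.50,0.13,0.40],[D,0,D]); snap('wrist','w1')
r.servo_line([0.50,0.21,0.40],speed=.2); snap('wrist','w2')
r.reach([0.51,-0.27,0.38],[D,0,90]); snap('wrist','w3')
r.servo_line([0.51,-0.36,0.38],speed=.2); snap('wrist','w4')
print(r.sense()['clock'],r.sense()['joints'])
I=[cv2.imread(f'pics/w{i}.png') for i in(1,2,3,4)]
for a,b,n in((0,1,'tray'),(2,3,'rack')):
    cv2.imwrite(f'pics/{n}.png',np.vstack([I[a],I[b]])[:, :][:800])
    print(I[a].shape)
E
```

```text
5.175 [-3.82597364e+01  8.74377804e+00  6.91939123e+01  3.43090126e-02
  1.02080622e+02 -3.83117068e+01]
(400, 640, 3)
(400, 640, 3)
```

View pics/w1.png

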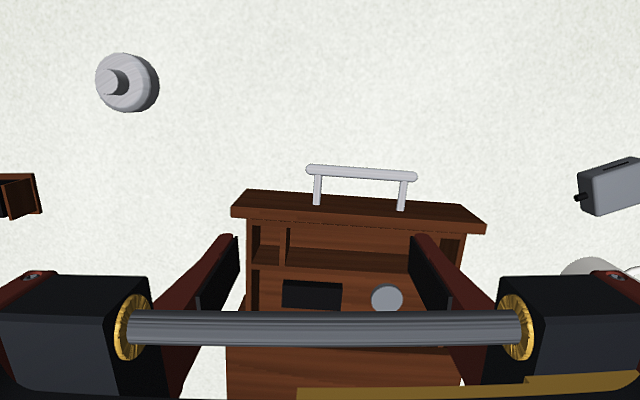

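View pics/w2.png

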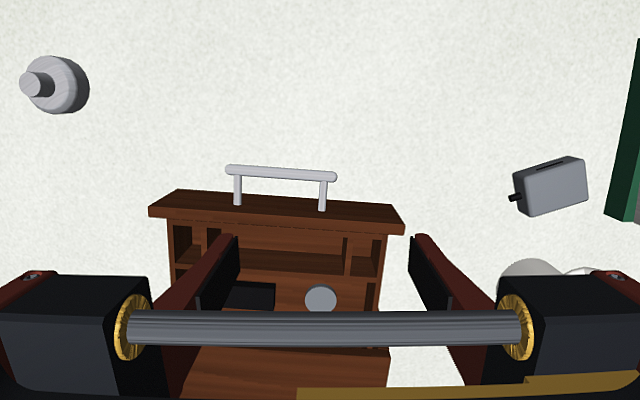

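View pics/w3.png

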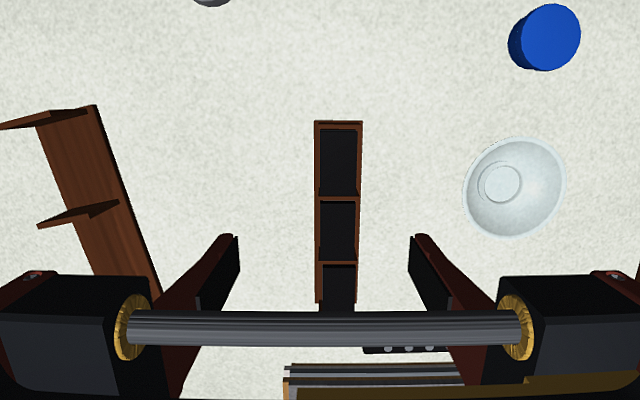

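View pics/w4.png

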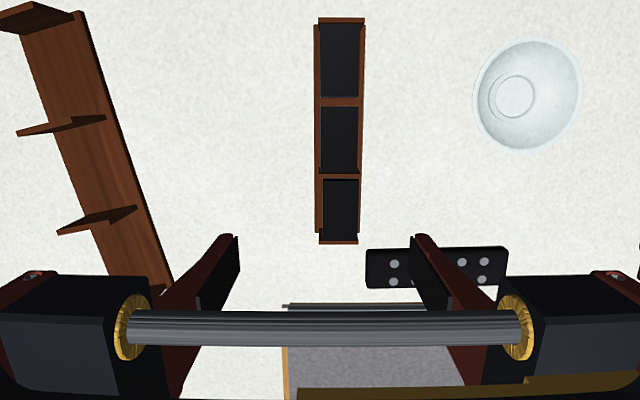

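w1 and w2 show the handle ends at (311,169)/(413,176) and (230,169)/(333,176), with the slot behind the tray front. w3 and w4 show the rack fins at rows 124/198/262 and 22/102/176/242, columns about 340. I fit both models and overlay them to check.

```bash
python3 - <<'E'
from h import *
from scipy.optimize import least_squares
w1,w2,w3,w4=[load(f'w{i}') for i in(1,2,3,4)]
H=tri(w1,[(311,169),(413,176)],w2,[(230,169),(333,176)]); print('handle ends',H.round(4),np.linalg.norm(H[1]-H[0]))
F=tri(w3,[(338,124),(338,198.5),(336.5,262.5)],w4,[(341,21),(340,102),(340,176)]);print('fins',F.round(4))
# rack fit: fin top centres z .042
def rp(p,q):
    c,s=np.cos(p[2]),np.sin(p[2]); q=np.array(q,float); return np.c_[p[0]+c*q[:,0]-s*q[:,1],p[1]+s*q[:,0]+c*q[:,1],q[:,2]]
q4=[(0,102,.042),(0,34,.042),(0,-34,.042),(0,-102,.042)];q4=[(a/1000,b/1000,c) for a,b,c in q4]
f=lambda p:np.r_[(proj(w4,rp(p,q4))-[(341,21),(340,102),(340,176),(338.5,242)]).ravel(),(proj(w3,rp(p,q4[:3]))-[(338,124),(338,198.5),(336.5,262.5)]).ravel()]
R=least_squares(f,[.517,-.313,0]); print('rack',R.x[:2].round(4),np.degrees(R.x[2]),R.fun.round(1))
# tray
m=H.mean(0); d=H[0]-H[1]
yaw0=np.arctan2(d[1],d[0])-np.pi/2
yaw0=(yaw0+np.pi/2)%np.pi-np.pi/2
g=lambda p:np.r_[(proj(w1,rp(p,[(0,-.052,.05),(0,.052,.05)]))-[(311,169),(413,176)]).ravel(),(proj(w2,rp(p,[(0,-.052,.05),(0,.052,.05)]))-[(230,169),(333,176)]).ravel()]
T=least_squares(g,[m[0],m[1],yaw0]);print('tray grip',T.x[:2].round(4),np.degrees(T.x[2]),T.fun.round(1))
np.save('fit.npy',np.array([R.x,T.x]))
def draw(I,s,p,P,col):
    for i,(a,b) in enumerate(zip(P,P[1:]+P[:1])):
        x=proj(s,rp(p,[a,b])); cv2.line(I,*[tuple(int(round(v*3*8)) for v in k) for k in x],col,1,cv2.LINE_AA,3)
out=[]
def box(x0,x1,y0,y1,z): return [(x0,y0,z),(x1,y0,z),(x1,y1,z),(x0,y1,z)]
for n,s,x0 in(('w1',w1,225),('w2',w2,145)):
    I=cv2.resize(cv2.imread(f'pics/{n}.png'),None,fx=3,fy=3,interpolation=cv2.INTER_CUBIC)
    draw(I,s,T.x,box(.035,.047,-.123,.123,.076),(0,255,0))
    draw(I,s,T.x,box(.047,.089,-.07,.07,.064),(0,255,255))
    draw(I,s,T.x,box(0,0,-.05,.05,.05),(255,0,0))
    out.append(I[150*3:280*3-90,x0*3:(x0+266)*3])
cv2.imwrite('pics/ov1.png',np.vstack(out)[:600,:800]); print(np.vstack(out).shape)
E
```

```text
handle ends [[0.4882 0.1176 0.0533]
 [0.4954 0.2183 0.0508]] 0.1009918323665079
fins [[ 0.5254 -0.2149  0.0315]
 [ 0.5253 -0.2848  0.0434]
 [ 0.5255 -0.3523  0.0445]]
rack [ 0.5255 -0.3186] 0.26637894619286145 [-0.7 -0.7 -0.3 -0.2 -0.9 -0.3  0.  -0.1  0.8  2.6  0.2 -0.6  1.  -0.8]
tray grip [0.4922 0.1678] -3.8599708192631272 [-1.6 -0.1  1.1  0.2 -0.8 -0.   1.3  0.1]
(600, 798, 3)
```

View pics/ov1.png

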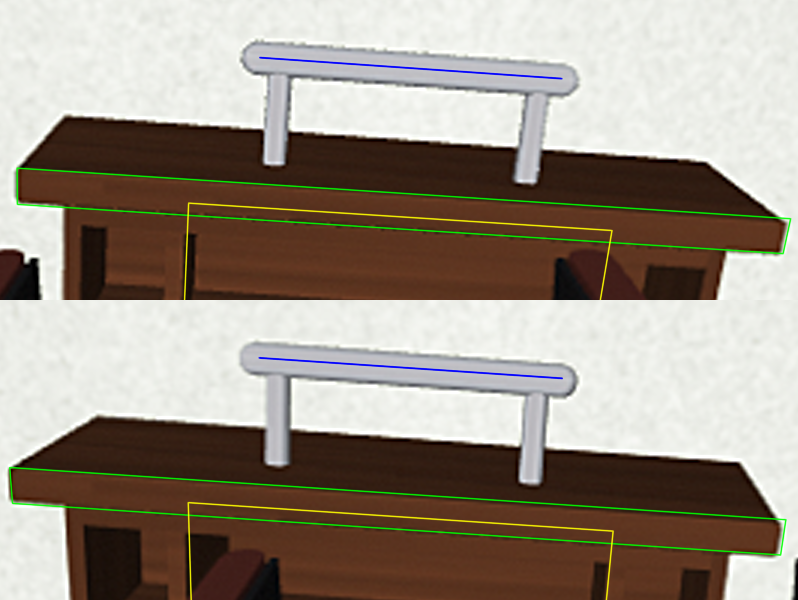

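The overlay matches the tray front, the slot walls and the bar. Handle height is 51–53 mm and fin tops are about 43 mm, both consistent with the given sizes. Now I weigh the cases.

```bash
python3 - <<'E'
from h import *
R,T=np.load('fit.npy')
w4=load('w4');print('remote',atz(w4,[(367,250),(367,287)],.018).round(3))
yaw=90+np.degrees(R[2]); O=[180,0,yaw]
def fz(n=8):
    v=[]
    for _ in range(n): r.wait(.04); v.append(r.sense()['contact_force'])
    return np.mean(v,0)
def at(o,z): return [R[0]-np.sin(R[2])*o,R[1]+np.cos(R[2])*o,z]
for o in(-.068,0,.068):
    r.reach(at(o,.27),O); 
    f0=fz(); r.servo_line(at(o,.193),speed=.1)
    r.grab(25); s=r.sense(); print(o,'open',s['opening'],s['gripper_force'])
    r.servo_line(at(o,.215),speed=.06); r.wait(.2); f1=fz()
    print('load',(f1-f0).round(2),r.sense()['opening'])
    if (f0-f1)[2]>1.9: r.servo_line(at(o,.27),speed=.1); print('HEAVY',o); break
    r.servo_line(at(o,.1935),speed=.05); r.wait(.1); r.let_go(); r.servo_line(at(o,.27),speed=.15)
print(r.sense()['clock'],r.sense()['tcp_pos'])
E
```

```text
remote [[ 0.558 -0.44   0.018]
 [ 0.56  -0.486  0.018]]
-0.068 open 0.033919970562023644 24.99992799013853
load [-0.3   0.16 -0.8 ] 0.03401704157640816
0 open 0.033849718141542376 25.000142343342304
load [-0.01 -0.72 -3.16] 0.033899320522247894
HEAVY 0
15.425 [ 0.52539491 -0.31850966  0.26960573]
```

The middle case is heavy, about 320 g. I stand it on the cabinet top aligned with the tray, let go and take it again by its ends.

```bash
cat >> h.py <<'E'
def down(p,z0,z1,dz=.0007,thr=1.2):
    r.wait(.1); f0=np.mean([r.sense()['contact_force'][2] for _ in range(3)])
    z=z0
    while z>z1:
        z-=dz; r.servo_line([p[0],p[1],z],speed=.02); f=r.sense()['contact_force'][2]-f0
        if f>thr: break
    print('down z',round(z,4),'df',round(f,2)); return z
E
python3 - <<'E'
from h import *
R,T=np.load('fit.npy'); ty=np.degrees(T[2]); P=[.41,.12]
c=r.sense()['tcp_pos']
r.servo_line([c[0],c[1],.32],speed=.15)
r.reach([*P,.30],[180,0,90+ty])
r.servo_line([*P,.193],speed=.1)
z=down(P,.193,.1845)
r.let_go(); r.servo_line([*P,.29],speed=.2)
r.reach([*P,.29],[180,0,180+ty])
snap('wrist','w5'); s=r.sense(); print(s['clock'],s['tcp_pos'],s['joints'])
E
```

```text
down z 0.186 df 7.97
24.4583 [0.40993772 0.11998011 0.28950423] [ 1.17483560e+01 -2.19121999e+01  1.06727525e+02 -7.68965527e-04
  9.52336127e+01 -7.43443243e+01]
```

View pics/w5.png

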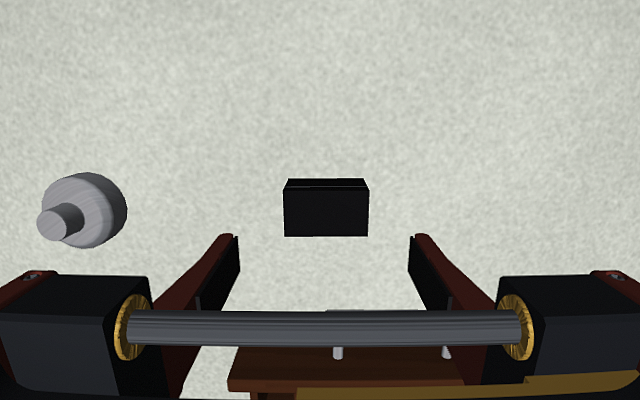

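The case stands upright, its top face spanning px (284–369, 190–236). I compare it with the commanded spot, which gives the wrist camera's bias. Then I take it by the ends and hover over the slot.

```bash
python3 - <<'E'
from h import *
R,T=np.load('fit.npy'); ty=np.degrees(T[2]); P=[.41,.12]
s=load('w5'); g=s['frame'].max(2)
m=(g<45).astype(np.uint8); m[:, :270]=0; m[:,385:]=0; m[:170]=0; m[245:]=0
# top face = rows below the front top edge
q=atz(s,[(284,190),(369,190),(368,236.5),(284.5,236.5)],.04); ys,xs=np.nonzero(m); print('blob',xs.min(),xs.max(),ys.min(),ys.max())
print(q.round(4),'centre',q.mean(0).round(4),'size',np.linalg.norm(q[1]-q[0]),np.linalg.norm(q[2]-q[1]))
e=q[1]-q[0];print('yaw',np.degrees(np.arctan2(-e[0],e[1])),ty)
r.servo_line([*P,.189],speed=.1); r.grab(30); a=r.sense(); print('open',a['opening'],a['gripper_force'])
r.servo_line([*P,.33],speed=.15)
S=T[:2]+.068*np.array([np.cos(T[2]),np.sin(T[2])]); print('slot',S)
r.reach([*S,.33],[180,0,180+ty]); snap('wrist','w6')
s=load('w6');b=r.sense();print(b['clock'],b['tcp_pos'],b['opening'],b['contact_force'])
I=cv2.imread('pics/w6.png')
def rp(p,q):
    c,s=np.cos(p[2]),np.sin(p[2]); q=np.array(q,float); return np.c_[p[0]+c*q[:,0]-s*q[:,1],p[1]+s*q[:,0]+c*q[:,1],q[:,2]]
I=cv2.resize(I[100:400,120:520],(800,600),interpolation=cv2.INTER_CUBIC)
for x0,x1,y0,y1,z in((.035,.047,-.123,.123,.076),(.047,.089,-.07,.07,.064),(0,0,-.05,.05,.05)):
    c=proj(s,rp(T,[(x0,y0,z),(x1,y0,z),(x1,y1,z),(x0,y1,z)])); cv2.polylines(I,[np.round((c-[120,100])*2).astype(int)],True,(0,255,0),1)
cv2.imwrite('pics/ov2.png',I)
E
```

```text
blob 283 368 178 236
[[0.3921 0.0928 0.04  ]
 [0.3961 0.1518 0.04  ]
 [0.4308 0.15   0.04  ]
 [0.4267 0.0897 0.04  ]] centre [0.4114 0.1211 0.04  ] size 0.059174576274038465 0.03475883922331959
yaw -3.8526241932682534 -3.8599708192631272
open 0.0599599043693395 30.000152215361595
slot [0.560089   0.16322726]
27.975 [0.55959652 0.16311443 0.32921242] 0.060037894941591105 [-0.06772562  0.32294285 -3.38541324]
```

View pics/ov2.png

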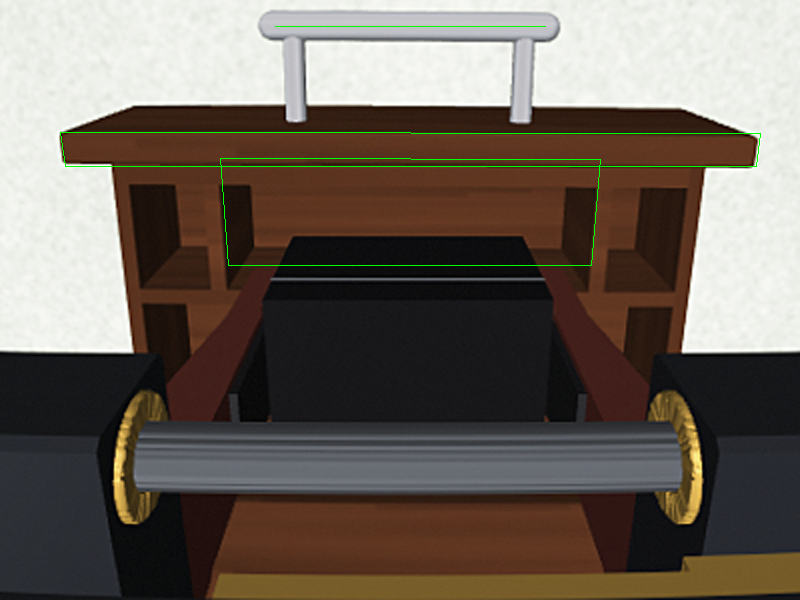

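The overlay still fits the tray front and bar, but the slot's rear wall is hidden by the case. I check its rear edge in the earlier w1 and w2 images.

```bash
python3 - <<'E'
from h import *
R,T=np.load('fit.npy')
def rp(p,q):
    c,s=np.cos(p[2]),np.sin(p[2]); q=np.array(q,float); return np.c_[p[0]+c*q[:,0]-s*q[:,1],p[1]+s*q[:,0]+c*q[:,1],q[:,2]]
o=[]
for n,x0 in(('w1',235),('w2',155)):
    s=load(n); f=5; I=cv2.resize(cv2.convertScaleAbs(cv2.imread(f'pics/{n}.png')[220:280,x0:x0+160],alpha=1.6,beta=20),None,fx=f,fy=f,interpolation=cv2.INTER_CUBIC)
    if n=='w2': I=cv2.resize(cv2.convertScaleAbs(cv2.imread(f'pics/{n}.png')[220:280,235:395],alpha=1.6,beta=20),None,fx=f,fy=f,interpolation=cv2.INTER_CUBIC); x0=235
    for x,z,c in((.089,.064,(0,255,255)),(.089,.014,(0,255,0)),(.047,.014,(255,255,0))):
        p=proj(s,rp(T,[(x,-.07,z),(x,.07,z)])); cv2.polylines(I,[np.round((p-[x0,220])*f).astype(int)],False,c,1)
    o.append(I)
cv2.imwrite('pics/ov3.png',np.vstack(o))
E
```

```text
(no output)
```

View pics/ov3.png

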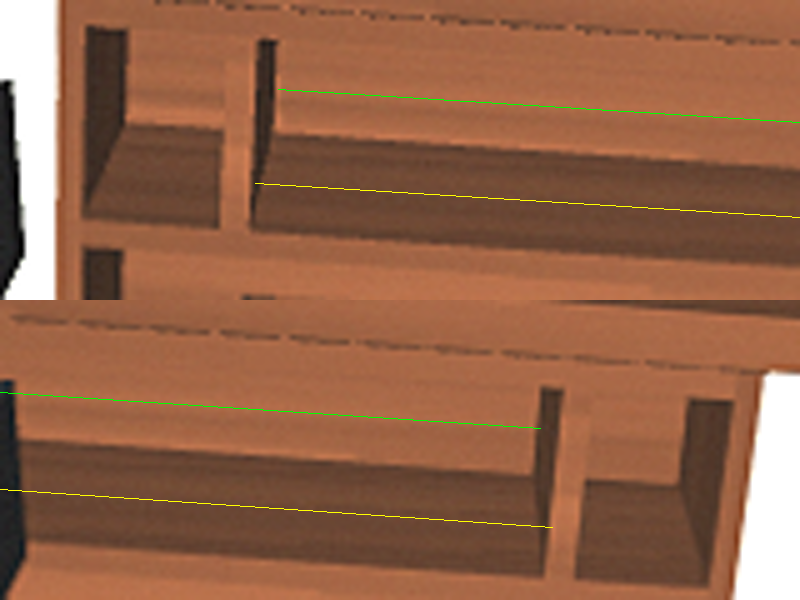

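The shaded band is the rear wall. Its top and bottom edges lie about 9 px beyond my assumed lines, so the slot sits further in: 31 mm behind the front's back face, which also agrees with the roof formula. I measure it and then lower.

```bash
python3 - <<'E'
from h import *
R,T=np.load('fit.npy'); ty=np.degrees(T[2]); u=np.array([np.cos(T[2]),np.sin(T[2])]);v=np.array([-u[1],u[0]])
a=[(285,266.2),(395,273.4)];b=[(290,246.8),(395,253.6)];c=[(240.4,268.4),(344,275.4)];d=[(238.8,248),(341.6,255)]
L=[]
for n,p,z in(('w1',a,.064),('w1',b,.014),('w2',c,.064),('w2',d,.014)):
    x=(atz(load(n),p,z)[:,:2]-T[:2]); L.append(x@u); print(n,z,(x@u).round(4),(x@v).round(4))
m=np.mean(L); print('slot centre offset',m-.021)
# side walls: w1 left inner top corner, w2 right inner top corner
print(((atz(load('w1'),[(285.2,266)],.064)[:,:2]-T[:2])@v), ((atz(load('w2'),[(344.2,275.6)],.064)[:,:2]-T[:2])@v))
E
```

```text
w1 0.064 [0.0999 0.1004] [-0.0707  0.0429]
w1 0.014 [0.1004 0.1006] [-0.0703  0.053 ]
w2 0.064 [0.1003 0.1006] [-0.0375  0.0695]
w2 0.014 [0.1008 0.101 ] [-0.051   0.0695]
slot centre offset 0.07949837630298436
[-0.07053125] [0.06974068]
```

```bash
python3 - <<'E'
from h import *
R,T=np.load('fit.npy'); ty=np.degrees(T[2]); u=np.array([np.cos(T[2]),np.sin(T[2])])
S=T[:2]+.0785*u-[.0006,.0008]; print(S)
r.servo_line([*S,.262],speed=.15); r.wait(.1); f0=r.sense()['contact_force']
for z in np.arange(.256,.2065,-.006):
    r.servo_line([*S,z],speed=.06); f=r.sense()['contact_force']-f0
    if np.abs(f).max()>4: print('touch',z,f.round(2)); break
else:
    z=down(S,z,.199)
s=r.sense();print(s['clock'],s['tcp_pos'],(s['contact_force']-f0).round(2),s['opening'])
E
```

```text
[0.56996518 0.16172042]
down z 0.2024 df 5.8
33.0333 [0.57013992 0.16171583 0.20328169] [-1.4  -0.05  5.84] 0.05954542566316283
```

```bash
python3 - <<'E'
from h import *
R,T=np.load('fit.npy'); ty=np.degrees(T[2]); u=np.array([np.cos(T[2]),np.sin(T[2])])
s=r.sense()['tcp_pos']; r.let_go(); r.servo_line([s[0],s[1],.31],speed=.12)
snap('wrist','w7')
g=T[:2]-[.0008,.0008]
at=lambda d,z=.213:[*(g+u*d),z]
r.servo_line(at(-.07,.31),speed=.2); r.grab(10); r.servo_line(at(-.05),speed=.12)
r.wait(.15); f0=r.sense()['contact_force']
d=-.05; hist=[]
while d<.15:
    st=.006 if d<-.02 else (.01 if d<.07 else .0015)
    d+=st; r.servo_line(at(d),speed=.05 if d<.07 else .03); f=-(r.sense()['contact_force']-f0)[:2]@u; hist.append((round(d,4),round(f,1)))
    if f>9: break
r.wait(.2); s=r.sense(); print(hist); print(s['clock'],s['tcp_pos'],(s['contact_force']-f0).round(1),(s['tcp_pos'][:2]-g)@u)
E
```

```text
[(-0.044, np.float64(0.2)), (-0.038, np.float64(-0.5)), (-0.032, np.float64(-0.1)), (-0.026, np.float64(-0.4)), (-0.02, np.float64(0.3)), (-0.014, np.float64(0.1)), (-0.004, np.float64(1.1)), (0.006, np.float64(0.4)), (0.016, np.float64(-0.3)), (0.026, np.float64(-0.1)), (0.036, np.float64(0.1)), (0.046, np.float64(0.9)), (0.056, np.float64(-1.0)), (0.066, np.float64(0.8)), (0.076, np.float64(-0.2)), (0.0775, np.float64(-0.2)), (0.079, np.float64(1.2)), (0.0805, np.float64(0.5)), (0.082, np.float64(1.1)), (0.0835, np.float64(1.1)), (0.085, np.float64(0.0)), (0.0865, np.float64(1.4)), (0.088, np.float64(0.2)), (0.0895, np.float64(1.1)), (0.091, np.float64(0.2)), (0.0925, np.float64(-0.6)), (0.094, np.float64(1.0)), (0.0955, np.float64(1.3)), (0.097, np.float64(1.2)), (0.0985, np.float64(0.9)), (0.1, np.float64(0.4)), (0.1015, np.float64(0.8)), (0.103, np.float64(1.0)), (0.1045, np.float64(0.9)), (0.106, np.float64(0.3)), (0.1075, np.float64(0.3)), (0.109, np.float64(0.1)), (0.1105, np.float64(0.1)), (0.112, np.float64(4.1)), (0.1135, np.float64(11.5))]
49.45 [0.60350984 0.15954292 0.21296281] [-11.2  -0.6   7. ] 0.11231469076641372
```

```bash
python3 - <<'E'
from h import *
R,T=np.load('fit.npy'); u=np.array([np.cos(T[2]),np.sin(T[2])]); g=T[:2]-.0008
r.servo_line([*(g+u*.05),.213],speed=.06); r.servo_line([*(g+u*.0),.36],speed=.2)
r.let_go()
snap('wrist','w8'); snap('top','t8'); snap('side','s8'); print(r.sense()['clock'])
up=lambda n,a,b,c,d:cv2.resize(cv2.imread(f'pics/{n}.png')[c:d,a:b],(400,300),interpolation=cv2.INTER_CUBIC)
cv2.imwrite('pics/fin.png',np.vstack([np.hstack([up('w7',120,520,100,400),up('w8',120,520,100,400)]),np.hstack([up('t8',220,480,85,280),up('s8',260,440,110,330)])]))
E
```

```text
53.1083
```

View pics/fin.png

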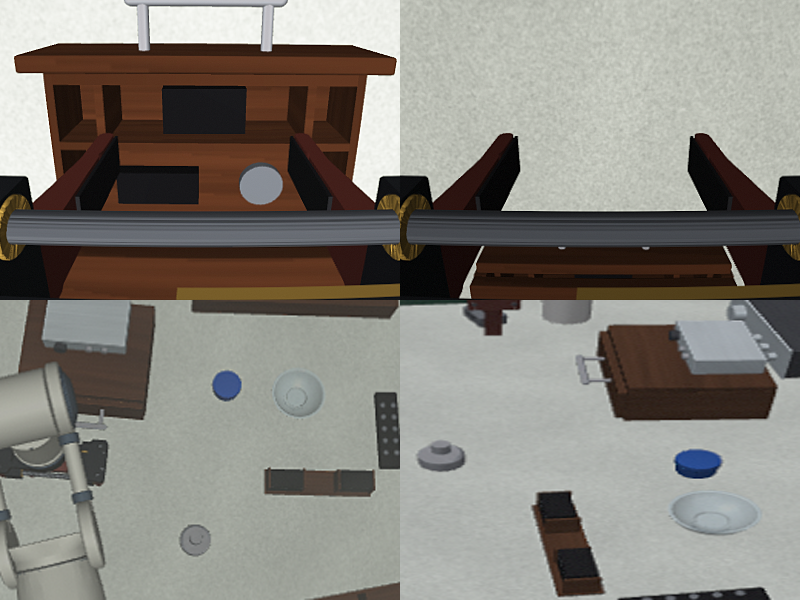

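The case sits upright in the front compartment, the tray is closed against its stop, the two light cases are still in the rack, and the other things are undisturbed.

```bash
python3 -c "
from station import r
print(r.hand_in())"
```

```text
the job is handed in; nothing more can be done
None
```

The job is handed in, with no verdict shown: the heavy case (middle bay, about 320 g) was stood on the cabinet top, retaken by its ends and lowered upright into the front compartment, and the tray was pushed in until it hit a hard stop (about 11 N), at about 53 s on the robot's clock.

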